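Weigh a casting ring on the trip balance

ROBOT

A 7-joint arm with a two-finger parallel gripper is mounted at the origin on the work surface. World frame = base frame: x ahead of the robot, y to its left, z up, the work surface at z = 0. Lengths are in m, angles in rad, forces in N, time in s.
With the tool pointing down it reaches from about 0.4 to 0.85 m from the base axis. Payload 10.4 kg.
Tool frame: the origin (TCP) lies at the centre of the arm's flange, where the gripper is bolted on; the fingertips stand 182 mm ahead of it and the grasp point (between the pads) lies 164 mm ahead of it; z points along the fingers, y is the line along which they close (so a half turn about z gives the same grasp; the last joint's range is limited). The gripper opens to 87 mm and grips with 3 to 60 N. Pads are 19 mm wide; open, the fingers measure 117 mm over their backs; the gripper's body (75 mm by 190 mm) begins 51 mm behind the grasp point.
Start: joints at [1.146, 0.332, -0.065, 1.46, 0.022, 1.35, -0.088], TCP at [0.244, -0.575, 0.405] pointing down, gripper open.
Joint ranges: [-2.6, 2.6], [-0.5, 2.12], [-1.47, 1.34], [0.16, 2.42], [-1.27, 4.41], [0.06, 2.06], [-2.6, 2.6]. Speed limits (rad/s): [2.22, 2.22, 2.79, 2.79, 3.14, 3.14, 3.14].

INTERFACE

Orientations are given as a rotation vector (axis times angle).
In Python, from rig import manip, eyes, hand_in gives the robot as it stands. The module is installed in compiled form; this text tells all that it offers.
- The arm moves only by the tool move_arm, never from a script. Its argument "rows" is a list of rows, each a list of 7 numbers: the shift along the tool's x, y, z in m, then the turn, a rotation vector about the tool's x, y, z in degrees, then the opening, from -1 (shut) to 1 (fully open). In form: [[tx, ty, tz, rx, ry, rz, claw], ...]. A call has 1 to 20 rows; each row is the pose to reach, as a shift and turn from the pose commanded when the call began, along the tool's axes at that moment; what a row does not reach only later rows make up. A row lasts 1/12 s, in which the tool goes at most 41.7 mm and 7.16 degrees, less where a joint would pass 70% of its speed; a pose out of reach is approached as far as the arm can. A call with a gripper value outside its range is refused whole. The fingers move at their own pace and stop on an object; "grip_force" is the grip in N (left out, the last holds). Time passes only in rows, so rows that repeat a pose let the fingers close. It gives the time, the measured TCP pose, the force, the opening and the grip force at its end, in the units of the state.
- manip.observe(): the state, without advancing time (a new reading comes with each control period).
- eyes.camera(name): name is "scene" or "top"; returns a dict with "color" (400x640x3 uint8, red, green, blue), "fx", "fy", "cx", "cy" (pixels), "k1" (the pictures are not rectified: a ray, as slopes to the right and down, at radius r is drawn at 1 + k1 r^2 times it, then the intrinsics apply), "origin" and "rotation" of the camera in the world. Camera axes: x right, y up, looking along -z (the intrinsics and any distortion apply to the point x, -y, -z); pixel columns grow to the right and rows downward; lengths in m; the calibration is good to about 2 mm. A picture is of the moment at which its call begins. There is no depth.
- hand_in(): hands the job in; it is judged then, once.
The state is a dict: "t": time; "joint_pos": joint angles; "joint_vel": joint speeds; "effort": joint torques, N m; "eef_pos": TCP position; "eef_rot": TCP orientation; "wrist_force": force on the tool from outside, world axes, zero at the start; "moment": the same for the moment, N m; "grip_width": finger opening in m; "gripper_force": force on a finger pad.
Only numpy, scipy, OpenCV 4.12 (cv2) and the standard library are available. Lean on these libraries where they do the work, as an engineer would, in place of code of your own. Each camera call takes 0.05 s, during which the arm holds its last target. There are 200 camera calls.

TASK

Weigh the filled casting ring that stands in the balance's left pan: set weights from the blue tray gently in the right pan (the 200 g weight is always needed, the others only as required) and nudge the rider along its bar until the beam hangs level by itself. The knife edges are delicate, so never press, pinch or push hard on the balance; leave the ring and the other things on the bench alone, and leave weights you do not need in the tray.

Things in the scene. Friction and masses are not known exactly. Their poses are not given: they have to be found in the camera images.
- balance: Grey two-pan trip balance, fixed to the bench. Origin: underside of its base below the beam's pivot; its x points away from the robot, its y to the ring pan, its z up. Base 225 x 270 mm, front edge at x = -142 mm. Pivot 75 mm up; pans at y = +120 (ring) and -120 mm (weights). A needle on the beam, tip 156 mm up, plays over a white index plate at the middle; on the centre mark = level.
- beam (a joint): Tilt of the balance's beam, rad: 0 = level, positive = right (weight) pan down; soft stops near -0.1 and 0.1. Between -0.09 and 0.09 it tilts in proportion, about 0.0045 rad per gram of difference, and settles within about 1 s of being let go. The pans stay horizontal; where a load stands in its pan does not matter.
- rider (a joint): Rider's travel along its bar, m: 0 at the left end (ring side), 0.105 at the right end stop. Each mm to the right counts as 1 g in the right pan; at 0 the empty balance is level. It stays where it is left and slides with about 1.5 N; the knife edges bear no more than 15 N anywhere on the balance.
- rider_tab (a point): Middle of the top of the rider's upright finger tab. The rider is a dark steel block, 24 mm along the bar, on a level bar that runs along the balance's y, 115 mm in front (-x) of the pivot. The tab is 10 mm along the bar, 16 mm across and 32 mm tall above the block; its top is 99 mm up when level and rises or sinks with the beam by at most 6 mm.
- pan_left_top (a point): Centre of the upper face of the left pan, where the ring stands. Steel pan, 120 mm across inside its rim, rim 5 mm above the face.
- pan_right_top (a point): Centre of the upper face of the right pan, for the weights. Same steel pan, 120 mm across inside, rim 5 mm above the face; 108 mm above the bench when level, up to 12 mm higher or lower as the beam tilts. It gives way downwards as load comes on, until it meets its stop.
- ring: Casting ring: steel cylinder 50 mm across, 56 mm tall, filled with set white investment; stands in the left pan. Origin: centre of its underside. Its mass is not known: 250 to 390 g.
- tray: Blue plastic instrument tray, fixed, 270 mm along its x, 150 mm along its y, 16 mm high, floor 4 mm thick. Origin: centre of its underside. The three weights stand in it in a row along x, about 85 mm apart, in any order.
- w200: 200 g weight, the largest of three upright steel cylinders with a knob on top: body 28 mm across and 36 mm tall, 50 mm tall with the knob. Origin: centre of its underside.
- w100: 100 g weight, the middle one of three upright steel cylinders with a knob on top: body 22 mm across and 29 mm tall, 42 mm tall with the knob. Origin: centre of its underside.
- w20: 20 g weight, the smallest of three upright steel cylinders with a knob on top: body 14 mm across and 16 mm tall, 27 mm tall with the knob. Origin: centre of its underside.
- cast: Bystander: white stone cast of a dental arch, 56 x 62 mm, 37 mm tall. Origin: centre of its underside. Leave alone.
- tape: Bystander: roll of paper tape lying flat, 72 mm across, 19 mm tall. Origin: centre of its underside. Leave alone.
- spatula: Bystander: mixing spatula with grey handle lying along its x, 165 mm long, 11 mm thick. Origin: under the middle of it. Leave alone.
Things that resemble listed ones, but are neither listed nor needed, are in the scene too. Leave any green, pink or purple look-alike of the w200 alone.

How it is judged:
On the way:
1. the 200 g weight stands in the right pan and has been let go (horizontal distance between w200 and pan_right_top below 0.055 m and z of w200 in the frame of pan_right_top between -0.005 and 0.005 m and contact force between the fingers and w200 below 0.05 N), for 0.2 s.
At the end, for the whole second after the job is handed in: the beam hangs level and still, within 0.02 rad; ring still in the left pan; the 200 g weight upright in the right pan; the 100 g and 20 g weights each in the right pan or in the tray, the 100 g one upright; all at rest and let go (value of joint beam between -0.02 and 0.02 rad and velocity of joint beam between -0.03 and 0.03 rad/s and horizontal distance between ring and pan_left_top below 0.035 m and z of ring in the frame of pan_left_top between -0.005 and 0.005 m and horizontal distance between w200 and pan_right_top below 0.055 m and z of w200 in the frame of pan_right_top between -0.005 and 0.005 m and ((horizontal distance between w100 and pan_right_top below 0.055 m and z of w100 in the frame of pan_right_top between -0.005 and 0.005 m) or (x of w100 in the frame of tray between -0.135 and 0.135 m and y of w100 in the frame of tray between -0.075 and 0.075 m and z of w100 in the frame of tray below 0.015 m)) and ((horizontal distance between w20 and pan_right_top below 0.055 m and z of w20 in the frame of pan_right_top between -0.005 and 0.005 m) or (x of w20 in the frame of tray between -0.135 and 0.135 m and y of w20 in the frame of tray between -0.075 and 0.075 m and z of w20 in the frame of tray below 0.015 m)) and angle between each of w200, w100's own z axis and vertical below 0.15 rad and linear speed of each of w200, w100, w20, ring below 0.02 m/s); the robot touches nothing.
It fails at once if the robot presses, pinches or pushes on the balance with more than 15 N (contact force between any of the fingers, the arm and balance above 15 N).
It fails at once if a weight is pressed or dropped onto the balance with more than 15 N (contact force between any of w200, w100, w20 and balance above 15 N).
It fails at once if the casting ring is touched by the robot (contact force between any of the fingers, the arm and ring above 0.5 N).
It fails at once if a bystander is moved by more than 20 mm (distance of any of cast, tape, spatula from where it was at the start of the episode above 0.02 m).
It also fails if it takes over 72 s, if anything falls off the work surface, if the arm or the gripper's body presses on something with over 40 N, if the wrist force passes 120 N, or if a joint passes its speed limit or range.

## Working session

There is one attempt and no reset: what is moved stays moved. The work goes in short steps, Python scripts to look and compute and a tool call to move; the robot and the scene stay as the last step left them, time stands still between calls to the robot, and variables do not carry over. Pictures are saved under pics/ and viewed, at most 10 in all, crops included, and the job is handed in when it is done.

Besides the shell and the picture viewer there is one more tool, called as name([rows], argument=value, ...), one row to a line, values as JSON. move_arm: Moves the arm, as the interface text tells. Its arguments: {"type":"object","properties":{"rows":{"type":"array"},"grip_force":{"type":"number"}},"required":["rows"]}

```bash
mkdir -p pics; cat > h.py <<'E'
import numpy as np, cv2
from rig import manip, eyes, hand_in
def shot(name,fn=None,crop=None,s=1):
    c=eyes.camera(name); im=c["color"][:,:,::-1].copy()
    if fn:
        o=im if crop is None else im[crop[1]:crop[3],crop[0]:crop[2]]
        cv2.imwrite("pics/"+fn,cv2.resize(o,None,fx=s,fy=s,interpolation=cv2.INTER_CUBIC))
    return c
def ray(c,u,v):
    x=np.array([(u-c["cx"])/c["fx"],(v-c["cy"])/c["fy"]]); p=x.copy()
    for _ in range(30): p=x/(1+c["k1"]*(p@p))
    R=np.array(c["rotation"]); 
    d=R@np.array([p[0],-p[1],-1.]); return np.array(c["origin"]),d/np.linalg.norm(d)
def proj(c,P):
    q=np.array(c["rotation"]).T@(np.array(P)-c["origin"]); p=np.array([q[0],-q[1]])/-q[2]
    p=p*(1+c["k1"]*(p@p)); return np.array([c["fx"]*p[0]+c["cx"],c["fy"]*p[1]+c["cy"]])
def atz(c,u,v,z):
    o,d=ray(c,u,v); return o+d*(z-o[2])/d[2]
def tri(c1,p1,c2,p2):
    o1,d1=ray(c1,*p1);o2,d2=ray(c2,*p2)
    A=np.stack([d1,-d2],1); t=np.linalg.lstsq(A,o2-o1,rcond=None)[0]
    a,b=o1+t[0]*d1,o2+t[1]*d2; return (a+b)/2,np.linalg.norm(a-b)
E
python3 - <<'E'
from h import *
import pickle
cs={}
for n in("scene","top"):
    c=shot(n,n+"0.png",s=1.25); cs[n]=c
    print(n,c["fx"],c["cx"],c["cy"],c["k1"],c["origin"],np.round(c["rotation"],3).tolist())
pickle.dump(cs,open("c0.pkl","wb"))
print(manip.observe())
E
```

```text
scene 406.14857573296285 319.1330518359729 205.34229252460935 -0.051039402431835336 [ 1.3759301  -0.2430239   0.74547424] [0.802, 0.579, 1.185]
top 405.12451201760797 325.666770021261 193.80474491956383 0.019082197110719578 [0.37299924 0.01522551 1.45284251] [0.085, -0.108, -1.555]
{'t': 0.1, 'joint_pos': array([ 1.1463978 ,  0.3328024 , -0.064685  ,  1.46081908,  0.02160956,
        1.34989243, -0.0885173 ]), 'joint_vel': array([-0.00013235, -0.00233868, -0.00034707, -0.00136934,  0.00075149,
       -0.00115539,  0.00124982]), 'effort': array([ 1.16826748e-03, -6.24541640e+01,  2.42876523e-02, -3.90718639e+01,
       -6.17038552e-02,  3.66965029e-02,  1.64478533e-04]), 'eef_pos': array([ 0.24437887, -0.57512997,  0.4040555 ]), 'eef_rot': array([-3.07724910e+00, -6.26653196e-01,  4.88106644e-04]), 'wrist_force': array([-0.65991248,  0.26792697, -0.52318512]), 'moment': array([-0.02182856,  0.00111495, -0.00458079]), 'gripper_force': 0.0, 'grip_width': 0.08703345647748445}
```

```bash
sed -i 's/R=np.array(c\["rotation"\]);/R=cv2.Rodrigues(np.array(c["rotation"],float))[0]/; s/np.array(c\["rotation"\]).T@/cv2.Rodrigues(np.array(c["rotation"],float))[0].T@/' h.py; grep -n Rodr h.py
```

```text
12:    R=cv2.Rodrigues(np.array(c["rotation"],float))[0] 
15:    q=cv2.Rodrigues(np.array(c["rotation"],float))[0].T@(np.array(P)-c["origin"]); p=np.array([q[0],-q[1]])/-q[2]
```

View pics/scene0.png

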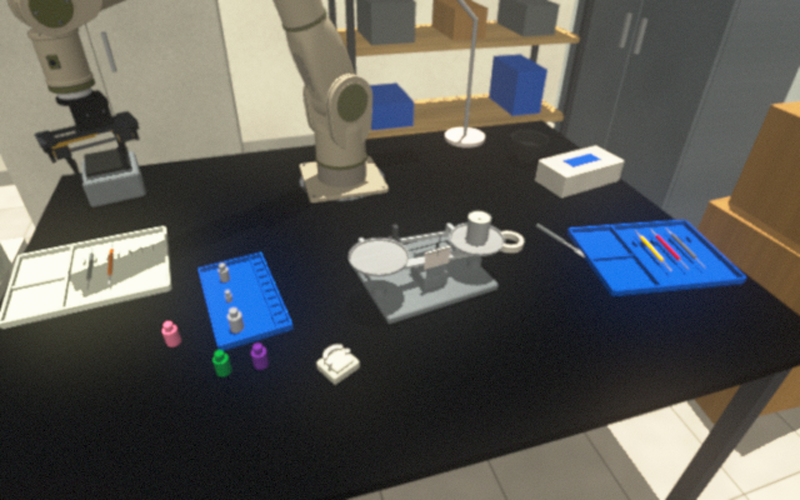

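View pics/top0.png

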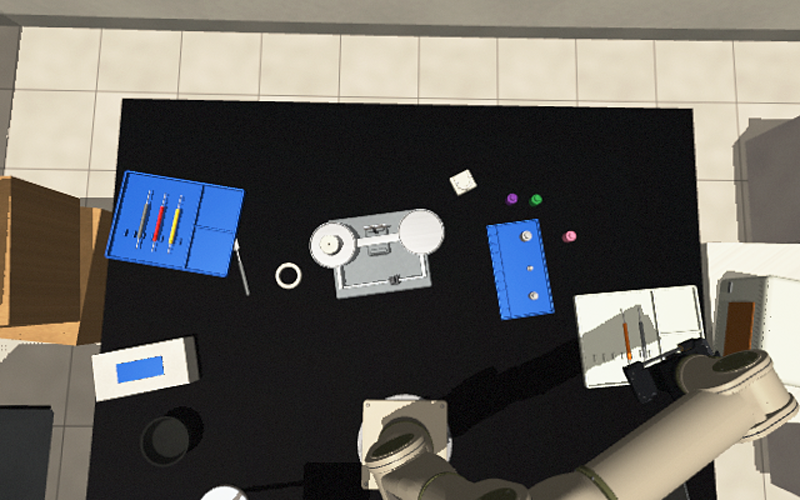

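```bash
python3 - <<'E'
from h import *
import pickle
cs=pickle.load(open("c0.pkl","rb"))
a=cs["top"]["color"][155:260,240:450,::-1]; cv2.imwrite("pics/t1.png",cv2.resize(a,None,fx=3.8,fy=3.8,interpolation=cv2.INTER_CUBIC))
a=cs["scene"]["color"][155:300,150:430,::-1]; cv2.imwrite("pics/s1.png",cv2.resize(a,None,fx=2.8,fy=2.8,interpolation=cv2.INTER_CUBIC))
E
```

```text
(no output)
```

View pics/t1.png

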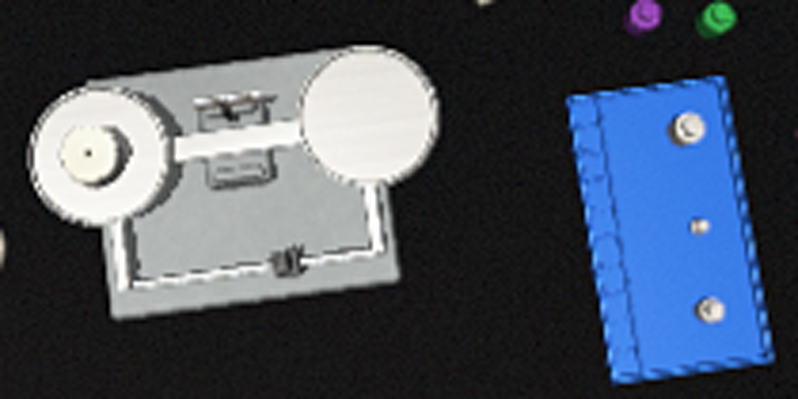

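View pics/s1.png

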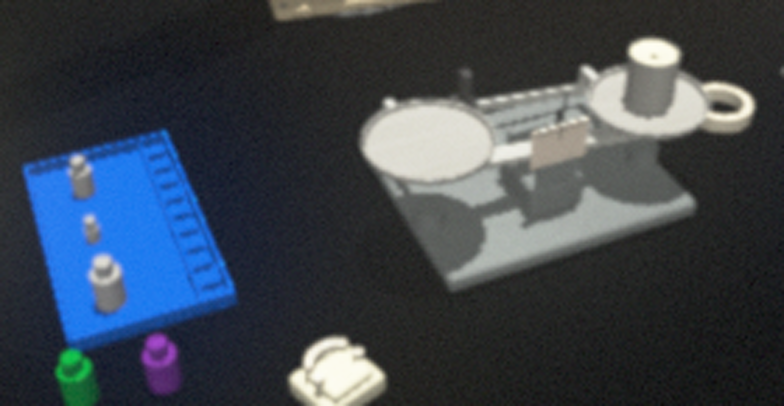

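```bash
cat > m.py <<'E'
from h import *
import pickle
cs=pickle.load(open("c0.pkl","rb")); T,S=cs["top"],cs["scene"]
ft=lambda x,y:(240+(x+.5)/3.8-.5,155+(y+.5)/3.8-.5)
fs=lambda x,y:(150+(x+.5)/2.8-.5,155+(y+.5)/2.8-.5)
E
python3 - <<'E'
from m import *
for n,a,b in [("w200",(692,125),(103,262)),("w20",(701,225),(90,219)),("w100",(712,308),(77,160)),("tab",(287,264),(466,71)),("panR",(370,115),(428,141)),("ring",(91,154),(654,52))]:
    P,e=tri(T,ft(*a),S,fs(*b)); print(n,P.round(4),round(e,4))
# base edges at z~?
for p in [(112,318),(400,281),(92,82),(300,50)]: print("base",[atz(T,*ft(*p),z).round(3)[:2] for z in(0,.02)])
for p in [(568,97),(722,77),(773,358),(616,383)]: print("tray",atz(T,*ft(*p),.016).round(3)[:2])
print("panL",atz(T,*ft(101,157),.108).round(4),"panR",atz(T,*ft(370,115),.12).round(4))
print("bar ends",atz(T,*ft(130,286),.06).round(4),atz(T,*ft(380,250),.06).round(4), "rider block",atz(T,*ft(288,262),.067))
E
```

```text
w200 [ 0.5744 -0.3384  0.0517] 0.0038
w20 [ 0.4839 -0.3508  0.0299] 0.0036
w100 [ 0.4069 -0.357   0.0453] 0.0008
tab [0.4401 0.0348 0.1025] 0.0096
panR [ 0.5696 -0.0379  0.1212] 0.0056
ring [0.5289 0.2008 0.1512] 0.0072
base [array([0.391, 0.194]), array([0.391, 0.192])]
base [array([ 0.429, -0.075]), array([ 0.428, -0.074])]
base [array([0.615, 0.22 ]), array([0.611, 0.217])]
base [array([0.649, 0.022]), array([0.645, 0.022])]
tray [ 0.604 -0.232]
tray [ 0.626 -0.379]
tray [ 0.362 -0.421]
tray [ 0.337 -0.275]
panL [0.5301 0.1947 0.108 ] panR [ 0.5691 -0.0406  0.12  ]
bar ends [0.4193 0.1715 0.06  ] [ 0.4547 -0.0533  0.06  ] rider block [0.44234964 0.029657   0.067     ]
```

```bash
cat >> h.py <<'E'
def go(P,yaw=None):
    s=manip.observe(); R=cv2.Rodrigues(s["eef_rot"])[0]; 
    out=R.T@(np.array(P)-s["eef_pos"]); r=0
    if yaw is not None:
        Rd=np.array([[np.cos(yaw),np.sin(yaw),0],[np.sin(yaw),-np.cos(yaw),0],[0,0,-1]])
        r=np.degrees(cv2.Rodrigues(R.T@Rd)[0].ravel()).round(2)
    print("shift mm",(out*1000).round(1),"turn",r,"t",s["t"])
E
python3 - <<'E'
from m import *
for n,a,b,z in [("w200",(692,125),(103,262),.054),("w20",(701,225),(90,219),.031),("w100",(712,308),(77,160),.046),("tab",(287,264),(466,71),.1),("panR",(370,115),(428,141),.12)]:
    print(n,atz(T,*ft(*a),z).round(4),atz(S,*fs(*b),z).round(4))
go((.575,-.338,.30),np.radians(9))
E
```

```text
w200 [ 0.5739 -0.3398  0.054 ] [ 0.5777 -0.3362  0.054 ]
w20 [ 0.4837 -0.3524  0.031 ] [ 0.4859 -0.3489  0.031 ]
w100 [ 0.4069 -0.3572  0.046 ] [ 0.4081 -0.3565  0.046 ]
tab [0.4389 0.0302 0.1   ] [0.4376 0.0405 0.1   ]
panR [ 0.5691 -0.0406  0.12  ] [ 0.5688 -0.0348  0.12  ]
shift mm [397.  -88.8 104.1] turn [-7.000e-02  1.000e-02  1.402e+01] t 0.1
```

move_arm([
  [0.397,-0.089,0,0,0,14,0.15],
  [0.397,-0.089,0,0,0,14,0.15],
  [0.397,-0.089,0,0,0,14,0.15],
  [0.397,-0.089,0.104,0,0,14,0.15],
  [0.397,-0.089,0.104,0,0,14,0.15],
  [0.397,-0.089,0.104,0,0,14,0.15],
  [0.397,-0.089,0.104,0,0,14,0.15],
  [0.397,-0.089,0.104,0,0,14,0.15],
  [0.397,-0.089,0.104,0,0,14,0.15],
  [0.397,-0.089,0.104,0,0,14,0.15],
  [0.397,-0.089,0.104,0,0,14,0.15],
  [0.397,-0.089,0.104,0,0,14,0.15],
  [0.397,-0.089,0.104,0,0,14,0.15],
  [0.397,-0.089,0.104,0,0,14,0.15],
  [0.397,-0.089,0.104,0,0,14,0.15],
  [0.397,-0.089,0.104,0,0,14,0.15],
  [0.397,-0.089,0.104,0,0,14,0.15],
])

```text
t: 1.52
eef_pos: [0.5743, -0.339, 0.3013]
eef_rot: [3.131, 0.245, 0.001]
wrist_force: [-0.6, 0.3, -0.0]
grip_width: 0.0497
gripper_force: 0.0
```

```bash
python3 - <<'E'
from h import *
go((.575,-.338,.194),np.radians(9)); s=manip.observe(); print(s["eef_pos"],s["grip_width"])
E
```

```text
shift mm [  0.8  -1.  107.3] turn [ 0.05 -0.02 -0.07] t 1.5167
[ 0.57434844 -0.33903873  0.30134039] 0.04967454517626389
```

move_arm([
  [0.001,-0.001,0.04,0,0,0,0.15],
  [0.001,-0.001,0.075,0,0,0,0.15],
  [0.001,-0.001,0.107,0,0,0,0.15],
  [0.001,-0.001,0.107,0,0,0,0.15],
  [0.001,-0.001,0.107,0,0,0,-0.6],
  [0.001,-0.001,0.107,0,0,0,-0.6],
  [0.001,-0.001,0.107,0,0,0,-0.6],
  [0.001,-0.001,0.107,0,0,0,-0.6],
  [0.001,-0.001,0.107,0,0,0,-0.6],
  [0.001,-0.001,0.107,0,0,0,-0.6],
], grip_force=15)

```text
t: 2.35
eef_pos: [0.5761, -0.3371, 0.1951]
eef_rot: [3.131, 0.247, 0.002]
wrist_force: [-1.1, -0.0, 6.9]
grip_width: 0.0273
gripper_force: 15.0
```

move_arm([
  [0,0,-0.02,0,0,0,-0.6],
  [0,0,-0.06,0,0,0,-0.6],
  [0,0,-0.1,0,0,0,-0.6],
  [0,0,-0.13,0,0,0,-0.6],
  [0,0,-0.155,0,0,0,-0.6],
  [0,0,-0.155,0,0,0,-0.6],
  [0,0,-0.155,0,0,0,-0.6],
])

```text
t: 2.93
eef_pos: [0.576, -0.3369, 0.3503]
eef_rot: [3.13, 0.247, 0.004]
wrist_force: [0.6, -0.2, -3.4]
grip_width: 0.0273
gripper_force: 15.0
```

```bash
python3 - <<'E'
from h import *
go((.594,-.035,.35),np.radians(9)); s=manip.observe(); print(s["eef_pos"],s["wrist_force"],s["grip_width"])
E
```

```text
shift mm [ 6.510e+01 -2.954e+02 -1.000e-01] turn [ 0.1  -0.12  0.02] t 2.9333
[ 0.57598291 -0.33693965  0.35028351] [ 0.56923874 -0.17392949 -3.38669607] 0.02729082019098093
```

move_arm([
  [0.007,-0.03,0,0,0,0,-0.6],
  [0.015,-0.068,0,0,0,0,-0.6],
  [0.024,-0.108,0,0,0,0,-0.6],
  [0.033,-0.148,0,0,0,0,-0.6],
  [0.042,-0.188,0,0,0,0,-0.6],
  [0.05,-0.228,0,0,0,0,-0.6],
  [0.058,-0.262,0,0,0,0,-0.6],
  [0.063,-0.284,0,0,0,0,-0.6],
  [0.065,-0.295,0,0,0,0,-0.6],
  [0.065,-0.295,0,0,0,0,-0.6],
  [0.065,-0.295,0,0,0,0,-0.6],
  [0.065,-0.295,0.02,0,0,0,-0.6],
  [0.065,-0.295,0.026,0,0,0,-0.6],
  [0.065,-0.295,0.026,0,0,0,-0.6],
])

```text
t: 4.1
eef_pos: [0.593, -0.0376, 0.3203]
eef_rot: [3.132, 0.243, -0.007]
wrist_force: [-0.0, -0.1, -1.2]
grip_width: 0.0274
gripper_force: 15.0
```

```bash
python3 - <<'E'
from h import *
s=manip.observe(); print(s["eef_pos"],s["wrist_force"])
c=shot("scene"); t=shot("top")
a=cv2.resize(c["color"][150:270,260:430,::-1],None,fx=4.4,fy=4.4,interpolation=cv2.INTER_CUBIC)
cv2.imwrite("pics/s2.png",a)
E
```

```text
[ 0.5929997  -0.03763631  0.32032268] [-0.03707485 -0.05263578 -1.21492747]
```

View pics/s2.png

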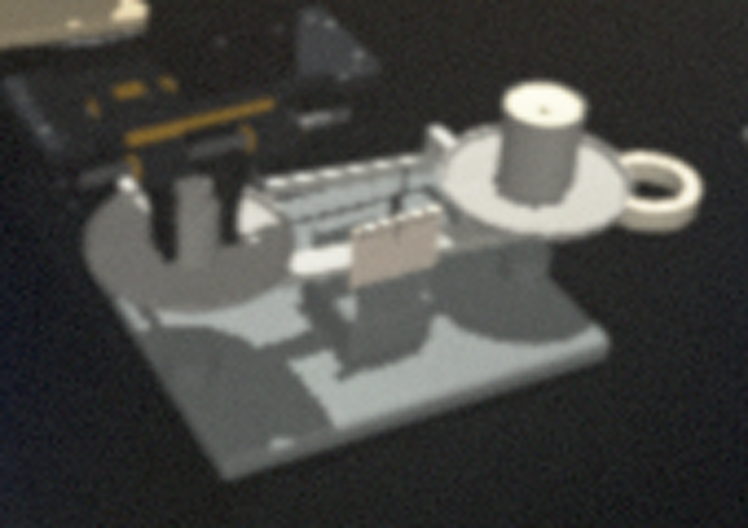

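move_arm([
  [0,0,0.004,0,0,0,-0.6],
  [0,0,0.007,0,0,0,-0.6],
  [0,0,0.009,0,0,0,-0.6],
  [0,0,0.011,0,0,0,-0.6],
  [0,0,0.013,0,0,0,-0.6],
  [0,0,0.013,0,0,0,-0.6],
  [0,0,0.013,0,0,0,-0.6],
  [0,0,0.013,0,0,0,-0.6],
])

```text
t: 4.87
eef_pos: [0.5938, -0.0354, 0.31]
eef_rot: [3.132, 0.247, 0.0]
wrist_force: [-0.5, -0.2, 0.1]
grip_width: 0.0274
gripper_force: 15.0
```

move_arm([
  [0,0,0.002,0,0,0,-0.6],
  [0,0,0.004,0,0,0,-0.6],
  [0,0,0.004,0,0,0,-0.6],
  [0,0,0.004,0,0,0,-0.6],
  [0,0,0.004,0,0,0,-0.6],
])

```text
t: 5.28
eef_pos: [0.5939, -0.0355, 0.3058]
eef_rot: [3.132, 0.247, 0.0]
wrist_force: [0.8, -1.5, 0.6]
grip_width: 0.0277
gripper_force: 15.0
```

move_arm([
  [0,0,0,0,0,0,-0.3],
  [0,0,0,0,0,0,-0.2],
  [0,0,0,0,0,0,-0.1],
  [0,0,0,0,0,0,0],
  [0,0,0,0,0,0,0],
  [0,0,-0.02,0,0,0,0],
  [0,0,-0.06,0,0,0,0],
  [0,0,-0.1,0,0,0,0],
  [0,0,-0.1,0,0,0,0],
  [0,0,-0.1,0,0,0,0],
])

```text
t: 6.12
eef_pos: [0.5942, -0.0352, 0.4085]
eef_rot: [3.131, 0.247, 0.008]
wrist_force: [-0.7, -0.4, -0.5]
grip_width: 0.0435
gripper_force: 0.0
```

```bash
cat >> h.py <<'E'
def pair(fn):
    """one picture: scene crop of the balance over top crop"""
    c=shot("scene"); t=shot("top")
    a=cv2.resize(c["color"][155:265,265:425,::-1],None,fx=3.4,fy=3.4,interpolation=cv2.INTER_CUBIC)
    b=cv2.resize(t["color"][160:245,240:360,::-1],None,fx=2.3,fy=2.3,interpolation=cv2.INTER_CUBIC)
    o=np.zeros((max(a.shape[0],b.shape[0]),a.shape[1]+b.shape[1],3),np.uint8)
    o[:a.shape[0],:a.shape[1]]=a; o[:b.shape[0],a.shape[1]:]=b; print(o.shape)
    o=cv2.resize(o,(800,int(o.shape[0]*800/o.shape[1]))) if o.shape[1]>800 else o
    cv2.imwrite("pics/"+fn,o); return c,t
E
python3 - <<'E'
from h import *
import pickle
c,t=pair("p3.png"); pickle.dump((c,t),open("c3.pkl","wb"))
go((.408,-.3565,.30),np.radians(9)); print(manip.observe()["eef_pos"])
E
```

```text
(374, 820, 3)
shift mm [-233.6  288.1  105.3] turn [0.   0.04 0.02] t 6.2167
[ 0.59360952 -0.03536013  0.40509321]
```

View pics/p3.png

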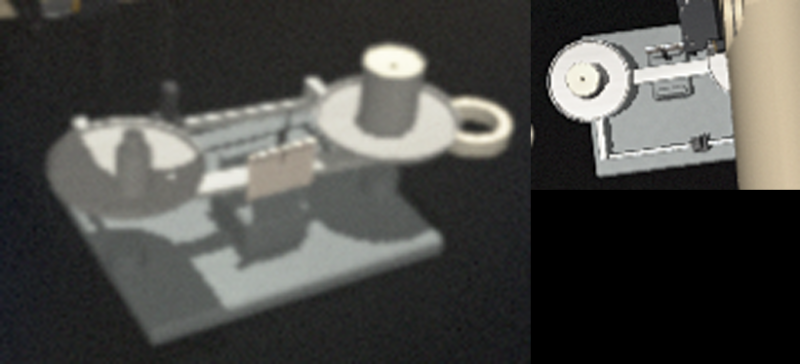

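```bash
cat >> h.py <<'E'
import pickle
def tilt(c):
    """rise of the ring (mm) against the first scene picture, and beam tilt, if it began at -0.1"""
    c0=pickle.load(open("c0.pkl","rb"))["scene"]
    g=lambda k:cv2.GaussianBlur(cv2.cvtColor(k["color"],cv2.COLOR_RGB2GRAY),(0,0),.8).astype(np.float32)
    def sh(x0,y0,x1,y1):
        tp=g(c0)[y0:y1,x0:x1]; W=np.eye(2,3,dtype=np.float32); big=g(c)[y0-10:y1+10,x0-10:x1+10]; W[:,2]=10
        cc,W=cv2.findTransformECC(tp,big,W,cv2.MOTION_TRANSLATION,(3,200,1e-6),None,5); return W[:,2]-10,cc
    P=np.array([.529,.198,.151]); k=proj(c0,P+[0,0,.01])-proj(c0,P)
    d,cc=sh(370,168,396,184); ref,_=sh(380,215,401,240)
    rise=(d-ref)@k/(k@k)*10; print("ring px",d.round(2),"ref",ref.round(2),"rise mm",rise.round(2),"tilt",(-.1+rise/120).round(4),round(cc,3))
E
python3 - <<'E'
from h import *
c,t=pickle.load(open("c3.pkl","rb")); tilt(c)
E
```

```text
ring px [ 0.05 -0.05] ref [-0.09  0.07] rise mm 0.43 tilt -0.0964 0.995
```

move_arm([
  [-0.234,0.288,0,0,0,0,0],
  [-0.234,0.288,0,0,0,0,0],
  [-0.234,0.288,0,0,0,0,0],
  [-0.234,0.288,0,0,0,0,0],
  [-0.234,0.288,0,0,0,0,0],
  [-0.234,0.288,0,0,0,0,0],
  [-0.234,0.288,0.08,0,0,0,0],
  [-0.234,0.288,0.105,0,0,0,0],
  [-0.234,0.288,0.105,0,0,0,0],
  [-0.234,0.288,0.105,0,0,0,0],
  [-0.234,0.288,0.105,0,0,0,0],
  [-0.234,0.288,0.105,0,0,0,0],
  [-0.234,0.288,0.105,0,0,0,0],
  [-0.234,0.288,0.105,0,0,0,0],
])

```text
t: 7.38
eef_pos: [0.4088, -0.3555, 0.3013]
eef_rot: [3.131, 0.25, 0.002]
wrist_force: [0.1, 0.1, 0.4]
grip_width: 0.0435
gripper_force: 0.0
```

```bash
python3 - <<'E'
from h import *
go((.408,-.3565,.194),np.radians(9)); print(manip.observe()["eef_pos"])
E
```

```text
shift mm [ -1.1   0.8 107.3] turn [ 0.01 -0.05  0.13] t 7.3833
[ 0.40884137 -0.35550483  0.30128295]
```

move_arm([
  [-0.001,0.001,0.04,0,0,0,0],
  [-0.001,0.001,0.075,0,0,0,0],
  [-0.001,0.001,0.106,0,0,0,0],
  [-0.001,0.001,0.106,0,0,0,0],
  [-0.001,0.001,0.106,0,0,0,-0.7],
  [-0.001,0.001,0.106,0,0,0,-0.7],
  [-0.001,0.001,0.106,0,0,0,-0.7],
  [-0.001,0.001,0.106,0,0,0,-0.7],
  [-0.001,0.001,0.106,0,0,0,-0.7],
  [-0.001,0.001,0.106,0,0,0,-0.7],
  [-0.001,0.001,0.087,0,0,0,-0.7],
  [-0.001,0.001,0.05,0,0,0,-0.7],
  [-0.001,0.001,0.01,0,0,0,-0.7],
  [-0.001,0.001,-0.03,0,0,0,-0.7],
  [-0.001,0.001,-0.05,0,0,0,-0.7],
  [-0.001,0.001,-0.05,0,0,0,-0.7],
  [-0.001,0.001,-0.05,0,0,0,-0.7],
])

```text
t: 8.8
eef_pos: [0.4071, -0.3577, 0.3523]
eef_rot: [3.13, 0.247, 0.004]
wrist_force: [-0.3, 0.9, -1.2]
grip_width: 0.0215
gripper_force: 15.0
```

```bash
python3 - <<'E'
from h import *
go((.546,-.043,.352),np.radians(9)); s=manip.observe(); print(s["eef_pos"],s["wrist_force"],s["grip_width"])
E
```

```text
shift mm [ 186.5 -289.1   -0. ] turn [ 0.14 -0.12  0.02] t 8.8
[ 0.40709189 -0.35772525  0.35230958] [-0.30597963  0.87263073 -1.21902881] 0.021474390215323234
```

move_arm([
  [0.02,-0.03,0,0,0,0,-0.7],
  [0.041,-0.063,0,0,0,0,-0.7],
  [0.063,-0.097,0,0,0,0,-0.7],
  [0.085,-0.131,0,0,0,0,-0.7],
  [0.107,-0.165,0,0,0,0,-0.7],
  [0.128,-0.199,0,0,0,0,-0.7],
  [0.149,-0.231,0,0,0,0,-0.7],
  [0.166,-0.258,0,0,0,0,-0.7],
  [0.179,-0.277,0,0,0,0,-0.7],
  [0.186,-0.289,0,0,0,0,-0.7],
  [0.186,-0.289,0,0,0,0,-0.7],
  [0.186,-0.289,0,0,0,0,-0.7],
  [0.186,-0.289,0.02,0,0,0,-0.7],
  [0.186,-0.289,0.03,0,0,0,-0.7],
  [0.186,-0.289,0.035,0,0,0,-0.7],
  [0.186,-0.289,0.038,0,0,0,-0.7],
  [0.186,-0.289,0.04,0,0,0,-0.7],
  [0.186,-0.289,0.042,0,0,0,-0.7],
  [0.186,-0.289,0.044,0,0,0,-0.7],
  [0.186,-0.289,0.044,0,0,0,-0.7],
])

```text
t: 10.47
eef_pos: [0.5454, -0.0431, 0.3068]
eef_rot: [3.132, 0.247, 0.001]
wrist_force: [-0.2, -0.4, 1.0]
grip_width: 0.0214
gripper_force: 15.0
```

move_arm([
  [0,0,0,0,0,0,-0.7],
  [0,0,0,0,0,0,-0.7],
])

```text
t: 10.63
eef_pos: [0.5455, -0.043, 0.307]
eef_rot: [3.132, 0.247, 0.001]
wrist_force: [-0.9, 0.1, 0.3]
grip_width: 0.0219
gripper_force: 15.0
```

```bash
python3 - <<'E'
from h import *
tilt(shot("scene"))
E
```

```text
ring px [ 0.39 -1.52] ref [-0.02  0.08] rise mm 5.24 tilt -0.0563 0.995
```

move_arm([
  [0,0,0,0,0,0,-0.4],
  [0,0,0,0,0,0,-0.3],
  [0,0,0,0,0,0,-0.2],
  [0,0,0,0,0,0,-0.1],
  [0,0,0,0,0,0,-0.1],
  [0,0,-0.015,0,0,0,-0.1],
  [0,0,-0.05,0,0,0,-0.1],
  [0,0,-0.08,0,0,0,-0.1],
  [0,0,-0.08,0,0,0,-0.1],
  [-0.04,0,-0.08,0,0,0,-0.1],
  [-0.08,0,-0.08,0,0,0,-0.1],
  [-0.1,0,-0.08,0,0,0,-0.1],
  [-0.1,0,-0.08,0,0,0,-0.1],
  [-0.1,0,-0.08,0,0,0,-0.1],
])

```text
t: 11.85
eef_pos: [0.4461, -0.059, 0.3872]
eef_rot: [3.131, 0.246, 0.002]
wrist_force: [-0.3, -0.0, 0.3]
grip_width: 0.0389
gripper_force: 0.0
```

```bash
python3 - <<'E'
from h import *
c,t=pair("p4.png"); tilt(c); tilt(shot("scene"));pickle.dump((c,t),open("c4.pkl","wb"))
E
```

```text
(374, 820, 3)Traceback (most recent call last):
  File "<stdin>", line 2, in <module>
  File "h.py", line 48, in tilt
    d,cc=sh(370,168,396,184); ref,_=sh(380,215,401,240)
         ~~^^^^^^^^^^^^^^^^^
  File "h.py", line 46, in sh
    cc,W=cv2.findTransformECC(tp,big,W,cv2.MOTION_TRANSLATION,(3,200,1e-6),None,5); return W[:,2]-10,cc
         ~~~~~~~~~~~~~~~~~~~~^^^^^^^^^^^^^^^^^^^^^^^^^^^^^^^^^^^^^^^^^^^^^^^^^^^^^
cv2.error: OpenCV(4.12.0) /io/opencv/modules/video/src/ecc.cpp:589: error: (-7:Iterations do not converge) The algorithm stopped before its convergence. The correlation is going to be minimized. Images may be uncorrelated or non-overlapped in function 'findTransformECC'
```

View pics/p4.png

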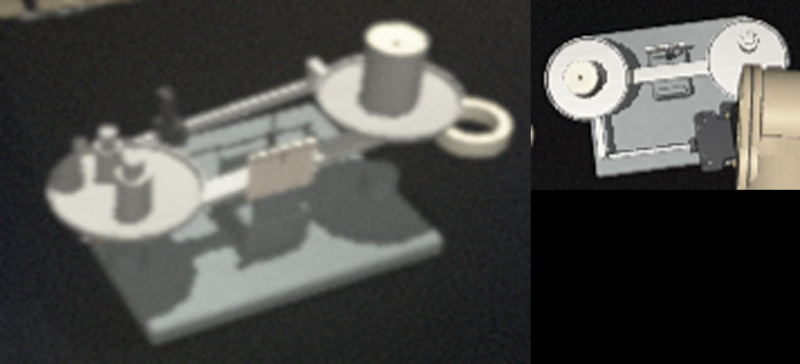

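```bash
python3 - <<'E'
from h import *
go((.4385,.035,.30),np.radians(8.8))
c,t=pickle.load(open("c4.pkl","rb"))
# refine rider tab along bar from scene picture, p4 pixel (165,95) of 820/800 scaled 3.4 crop
for q in [(165,92)]:
    u=265+(q[0]*1.025+.5)/3.4-.5; v=155+(q[1]*1.025+.5)/3.4-.5
    print(u,v,[atz(c,u,v,z).round(4) for z in(.094,.097,.1)])
for x,y in((.44,.030),(.438,.035),(.4375,.04)): print(proj(c,[x,y,.0965]))
E
```

```text
shift mm [  6.  -93.8  87. ] turn [ 0.01 -0.06  0.24] t 11.95Traceback (most recent call last):
  File "<stdin>", line 3, in <module>
FileNotFoundError: [Errno 2] No such file or directory: 'c4.pkl'
```

move_arm([
  [0.006,-0.035,0.02,0,0,0,-0.1],
  [0.006,-0.07,0.05,0,0,0,-0.1],
  [0.006,-0.094,0.087,0,0,0,-0.1],
  [0.006,-0.094,0.087,0,0,0,-0.1],
  [0.006,-0.094,0.087,0,0,0,-0.1],
  [0.006,-0.094,0.087,0,0,0,-0.1],
])

```text
t: 12.45
eef_pos: [0.4386, 0.0349, 0.3]
eef_rot: [-3.131, -0.248, 0.0]
wrist_force: [0.9, -0.6, 0.5]
grip_width: 0.0394
gripper_force: 0.0
```

```bash
python3 - <<'E'
from h import *
go((.4385,.035,.262),np.radians(8.8)); 
c=shot("scene");t=shot("top")
cv2.imwrite("pics/p5.png",cv2.resize(c["color"][150:225,270:370,::-1],None,fx=7,fy=7,interpolation=cv2.INTER_CUBIC))
pickle.dump((c,t),open("c5.pkl","wb"))
for z in(.098,.118): print(proj(c,[.4385,.035,z]))
E
```

```text
shift mm [-0.1 -0.1 38. ] turn [-0.02  0.01  0.26] t 12.45
[314.348695   181.06755793]
[314.39155455 175.21550482]
```

View pics/p5.png

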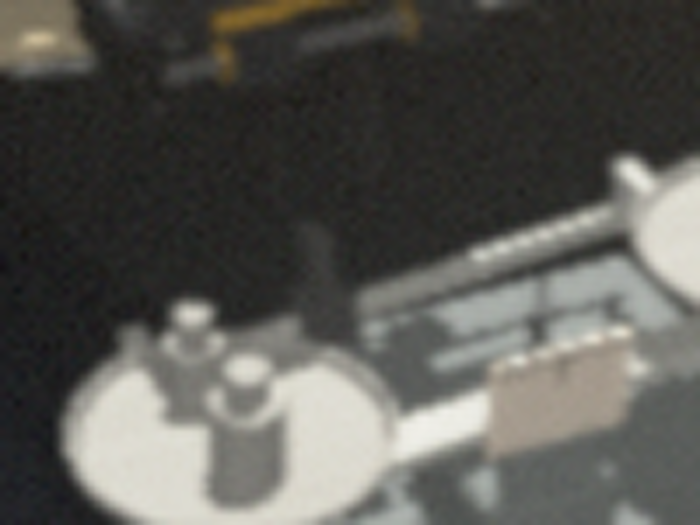

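move_arm([
  [0,0,0.01,0,0,0,-0.1],
  [0,0,0.02,0,0,0,-0.1],
  [0,0,0.03,0,0,0,-0.1],
  [0,0,0.037,0,0,0,-0.1],
  [0,0,0.037,0,0,0,-0.1],
  [0,0,0.037,0,0,0,-0.1],
], grip_force=3)

```text
t: 13.05
eef_pos: [0.4376, 0.035, 0.2622]
eef_rot: [-3.132, -0.247, 0.002]
wrist_force: [-0.3, 0.6, 0.8]
grip_width: 0.0394
gripper_force: 0.0
```

move_arm([
  [0,0,0,0,0,0,-0.25],
  [0,0,0,0,0,0,-0.35],
  [0,0,0,0,0,0,-0.45],
  [0,0,0,0,0,0,-0.55],
  [0,0,0,0,0,0,-0.6],
  [0,0,0,0,0,0,-0.6],
  [0,0,0,0,0,0,-0.6],
])

```text
t: 13.63
eef_pos: [0.4378, 0.035, 0.2628]
eef_rot: [3.132, 0.247, 0.0]
wrist_force: [-0.9, 0.6, 0.1]
grip_width: 0.0176
gripper_force: 0.0
```

move_arm([
  [0,-0.003,0,0,0,0,-0.6],
  [0,-0.006,0,0,0,0,-0.6],
  [0,-0.009,0,0,0,0,-0.6],
  [0,-0.012,0,0,0,0,-0.6],
  [0,-0.015,0,0,0,0,-0.6],
  [0,-0.018,0,0,0,0,-0.6],
  [0,-0.021,0,0,0,0,-0.6],
  [0,-0.024,0,0,0,0,-0.6],
  [0,-0.024,0,0,0,0,-0.6],
  [0,-0.024,0,0,0,0,-0.6],
])

```text
t: 14.47
eef_pos: [0.4339, 0.0591, 0.2626]
eef_rot: [-3.132, -0.248, 0.0]
wrist_force: [-1.0, -0.3, -0.2]
grip_width: 0.0173
gripper_force: 0.0
```

```bash
python3 - <<'E'
import re
s=open("h.py").read()
s=s.replace("W[:,2]=10\n","W[:,2]=10\n        s=cv2.matchTemplate(big,tp,cv2.TM_CCOEFF_NORMED); l=cv2.minMaxLoc(s)[3]; W[:,2]=l\n")
open("h.py","w").write(s)
E
python3 - <<'E'
from h import *
for f in("c3.pkl","c5.pkl"): tilt(pickle.load(open(f,"rb"))[0])
tilt(shot("scene"))
E
```

```text
ring px [ 0.05 -0.05] ref [-0.09  0.07] rise mm 0.43 tilt -0.0964 0.995
ring px [ 0.94 -6.83] ref [0.08 0.19] rise mm 22.56 tilt 0.088 0.993
ring px [ 0.82 -5.08] ref [0.02 0.18] rise mm 16.97 tilt 0.0414 0.994
```

move_arm([
  [0,-0.003,0,0,0,0,-0.6],
  [0,-0.006,0,0,0,0,-0.6],
  [0,-0.009,0,0,0,0,-0.6],
  [0,-0.01,0,0,0,0,-0.6],
  [0,-0.01,0,0,0,0,-0.6],
  [0,-0.007,0,0,0,0,-0.6],
  [0,-0.007,0,0,0,0,-0.6],
  [0,-0.007,0,0,0,0,-0.6],
  [0,-0.007,0,0,0,0,-0.6],
  [0,-0.007,0,0,0,0,-0.6],
  [0,-0.007,0,0,0,0,-0.6],
  [0,-0.007,0,0,0,0,-0.6],
  [0,-0.007,0,0,0,0,-0.6],
])

```text
t: 15.6
eef_pos: [0.433, 0.0657, 0.2627]
eef_rot: [3.132, 0.247, 0.0]
wrist_force: [0.4, 0.6, -0.2]
grip_width: 0.017
gripper_force: 0.0
```

```bash
python3 - <<'E'
from h import *
for i in range(3): tilt(shot("scene"))
E
```

```text
ring px [ 0.76 -3.83] ref [-0.02  0.12] rise mm 12.82 tilt 0.0068 0.994
ring px [ 0.8  -3.87] ref [-0.07  0.14] rise mm 13.06 tilt 0.0088 0.994
ring px [ 0.8  -3.92] ref [-0.01  0.13] rise mm 13.17 tilt 0.0098 0.994
```

move_arm([
  [0,-0.003,0,0,0,0,-0.6],
  [0,-0.0055,0,0,0,0,-0.6],
  [0,-0.0055,0,0,0,0,-0.6],
  [0,-0.0055,0,0,0,0,-0.6],
  [0,-0.002,0,0,0,0,-0.5],
  [0,-0.002,0,0,0,0,-0.5],
  [0,-0.002,-0.01,0,0,0,-0.5],
  [0,-0.002,-0.025,0,0,0,-0.5],
  [0,-0.002,-0.05,0,0,0,-0.5],
  [0,-0.002,-0.09,0,0,0,-0.5],
  [-0.03,0.05,-0.13,0,0,0,-0.5],
  [-0.03,0.09,-0.13,0,0,0,-0.5],
  [-0.03,0.13,-0.13,0,0,0,-0.5],
  [-0.03,0.17,-0.13,0,0,0,-0.5],
  [-0.03,0.21,-0.13,0,0,0,-0.5],
  [-0.03,0.25,-0.13,0,0,0,-0.5],
  [-0.03,0.25,-0.13,0,0,0,-0.5],
  [-0.03,0.25,-0.13,0,0,0,-0.5],
])

```text
t: 17.25
eef_pos: [0.442, -0.1904, 0.3933]
eef_rot: [3.132, 0.237, 0.0]
wrist_force: [-0.8, 0.7, 0.5]
grip_width: 0.0219
gripper_force: 0.0
```

```bash
python3 - <<'E'
from h import *
for i in range(3): c=shot("scene"); tilt(c)
t=shot("top")
a=cv2.resize(c["color"][160:235,265:400,::-1],None,fx=5.9,fy=5.9,interpolation=cv2.INTER_CUBIC)
b=cv2.resize(t["color"][165:210,240:360,::-1],None,fx=3,fy=3,interpolation=cv2.INTER_CUBIC)
o=np.zeros((a.shape[0]+b.shape[0],a.shape[1],3),np.uint8); o[:a.shape[0]]=a; o[a.shape[0]:,:b.shape[1]]=b
print(o.shape); cv2.imwrite("pics/p6.png",o[:600,:800])
E
```

```text
ring px [ 0.68 -3.57] ref [-0.02  0.13] rise mm 11.98 tilt -0.0002 0.995
ring px [ 0.68 -3.57] ref [-0.06  0.15] rise mm 12.07 tilt 0.0006 0.994
ring px [ 0.66 -3.58] ref [-0.04  0.15] rise mm 12.07 tilt 0.0005 0.994
(577, 796, 3)
```

View pics/p6.png

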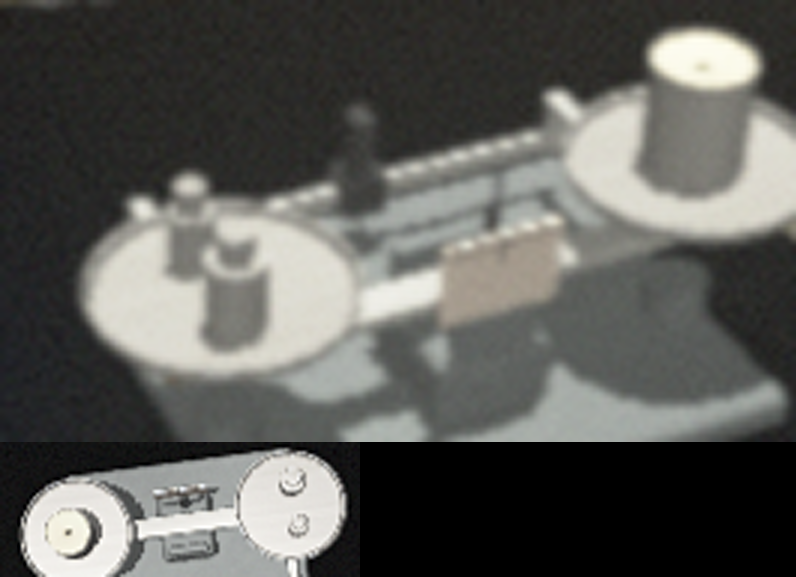

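```bash
python3 - <<'E'
from h import *
print(hand_in())
E
```

```text
the job is handed in; nothing more can be done
None
```

I handed the job in at about 17.5 s of the 72 s allowed. The 200 g and 100 g weights stand upright in the right pan and the 20 g weight is still in the tray. I nudged the rider left until the beam hung level, measured within about 0.006 rad of level. The script gave no verdict on hand-in.

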